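# Fetch the ramekin from behind the tall containers

## Task

On the wooden tray three tall containers (a steel canister, a pepper mill and a square tin) hem in a small white ramekin behind them. First stand all three upright on the steel draining board, then put the ramekin upright in the middle of the kitchen scale's round plate, and only then put each container back upright on the very spot of the tray where it stood. Never tip a container or the ramekin over, and leave the soap bottle, the mug and the spoon alone.

Things in the scene. Friction and masses are not known exactly. Their poses are not given: they have to be found in the camera images.
- tray: Fixed wooden tray, 165 (x) by 250 (y) mm, walls 5 mm thick, 16 mm high, floor 5 mm above the counter. Origin: centre of its underside; x points to its back (away from the robot). The containers stand in a row along y at x about -42 mm, y about -70, 0, +70 mm (which is where changes); the ramekin stands behind the row, x about 20 mm, y between -40 and 40 mm.
- drainer: Fixed flat steel draining board, 180 (x) by 240 (y) mm, 10 mm high, flat top with dark stripes along x. Origin at the centre of its underside, z up. The side area, empty at the start: there is room for the three containers in a row along y, 75 mm apart.
- scale: Fixed black kitchen scale 22 mm high with a round steel plate, 130 mm across, whose top is 28 mm above the counter. Origin on the counter straight below the middle of the plate. The black housing spans x -105 to +75 mm and y -75 to +75 mm about it; small display towards -x. It does not give under load.
- canister: Loose round canister, steel with black lid, 51 mm across, 138 mm tall, straight sides, about 0.2 kg. Origin at the centre of its underside, z up along it.
- mill: Loose turned dark-wood pepper mill, 145 mm tall, round: foot 52 mm across, waist 34 mm, head 40 to 42 mm across between 108 and 142 mm height (grip it there); about 0.2 kg. Origin at the centre of its underside, z up along it.
- tin: Loose square dark-green tin, 48 by 48 mm, 138 mm tall, straight sides, about 0.2 kg. Origin at the centre of its underside, x and y square to its sides, z up; at the start its sides are square to the tray within 0.1 rad.
- ramekin: Loose small open white round ramekin, 56 mm across outside, 42 mm high, straight wall 4 mm thick, about 0.12 kg. Origin at the centre of its underside, z up.
- soap: Bystander: loose amber soap bottle, 60 mm across, 170 mm tall, standing on the counter. Origin at the centre of its underside.
- mug: Bystander: loose blue mug, 80 mm across, 90 mm high, handle to +y at yaw 0. Origin at the centre of its underside.
- spoon: Bystander: loose wooden spoon, 240 mm long, lying on the counter along its own x.

How it is judged:
By the outcome, as a careful person would: the job done as asked, in the order asked, and still so for the second after the job is handed in, with the robot touching nothing.
It also fails if it takes over 144 s, if anything falls off the work surface, if the arm or the gripper's body presses on something with over 40 N, if the wrist force passes 120 N, or if a joint passes its speed limit or range.

## Robot

A 7-joint arm with a two-finger parallel gripper is mounted at the origin on the work surface. World frame = base frame: x ahead of the robot, y to its left, z up, the work surface at z = 0. Lengths are in m, angles in rad, forces in N, time in s.
With the tool pointing down it reaches from about 0.425 to 0.975 m from the base axis. Payload 16.7 kg.
Tool frame: the origin (TCP) lies between the finger pads; the fingertips stand 8 mm ahead of it and the grasp point (between the pads) lies 11 mm behind it (env.tips_ahead is the distance from the TCP to the fingertips, in m); z points along the fingers, y is the line along which they close (so a half turn about z gives the same grasp; the last joint's range is limited). The gripper opens to 85 mm and grips with 20 to 120 N. Pads are 22 mm wide; open, the fingers measure 114 mm over their backs; the gripper's body (76 mm by 85 mm) begins 54 mm behind the grasp point. The pads swing forward as they close: fully open they stand 13 mm farther back than shut.
Start: joints at [-1.375, 0.426, 0.074, 1.606, -0.034, 1.111, -0.067], TCP at [0.229, 0.635, 0.239] pointing down, gripper open.
Joint ranges: [-2.85, 2.85], [-0.5, 2.14], [-1.23, 1.37], [0.21, 2.46], [-1.02, 4.16], [0.16, 2.05], [-2.73, 2.73]. Speed limits (rad/s): [1.89, 1.89, 2.39, 2.39, 3.01, 3.01, 3.01].

## Interface

Orientations are given as a unit quaternion [x, y, z, w].
In Python, from plant import env gives the robot as it stands.
- The arm moves only by the shell command python3 -m handwheel 'ROWS' [OPENING] [FORCE]. ROWS is a JSON list of rows, 1 to 5 of them, each of 6 numbers: dx, dy, dz in m, then a rotation vector rx, ry, rz in rad; each row shifts and turns the commanded pose from where the row before left it, along the tool's axes as they then stand; what a row does not reach is not made up. A row lasts 1/10 s, in which the tool goes at most 0.05 m and 0.15 rad, less where a joint would pass 70% of its speed; a pose out of reach is approached as far as the arm can. OPENING is the finger opening in m, set as the command begins (- or left out keeps the last). The fingers move at their own pace and stop on an object; FORCE is the grip in N (left out, the last holds). Time passes only in rows, so rows that do not move let the fingers close. It prints the time, the measured TCP pose, the force, the opening and the grip force at its end.
- env.get_obs(): the state, without advancing time (a new reading comes with each control period).
- env.camera(name): name is "scene" or "top" or "wrist"; returns the picture (400x640x3 uint8, red, green, blue); there is no depth.
- env.get_calibration(name): a dict with "vertical_fov" (degrees; the focal length in pixels is half the picture's height over the tangent of half this angle, whatever the lens; pixels are square), "cx", "cy" (the principal point, pixels), "R" (3x3) and "t" (3): a world point X has camera coordinates R X + t; the wrist camera has in their place "hand_eye" (4x4, takes a point from camera to tool coordinates, whose origin is the TCP and whose axes are the flange's). Camera axes: x right, y down, z forward; pixel columns grow to the right and rows downward; lengths in m; the calibration is good to about 2 mm. The wrist camera is an equidistant fisheye: a pixel r from the principal point sees the ray r / f radians off the axis. A picture is of the moment at which its call begins: read the wrist's pose just before it. get_calibration takes no time and is no camera call.
- env.close_job(): hands the job in; it is judged then, once.
The state is a dict: "time": time; "joint_positions": joint angles; "joint_velocities": joint speeds; "effort": joint torques, N m; "tcp_pos": TCP position; "orientation": TCP orientation; "force": force on the tool from outside, world axes, zero at the start; "ft_torque": the same for the moment, N m; "width": finger opening in m; "finger_force": force on a finger pad.
Only numpy, scipy, OpenCV 4.12 (cv2) and the standard library are available. Lean on these libraries where they do the work, as an engineer would, in place of code of your own. Each camera call takes 0.05 s, during which the arm holds its last target. There are 200 camera calls.

## Working session

There is one attempt and no reset: what is moved stays moved. The work goes in short steps, Python scripts to look and compute and a shell command to move; the robot and the scene stay as the last step left them, time stands still between calls to the robot, and variables do not carry over. Pictures are saved under pics/ and viewed, at most 14 in all, crops included, and the job is handed in when it is done.

```bash
ls; mkdir -p pics
python3 - <<'E'
from plant import env
import cv2
o=env.get_obs()
for k,v in o.items(): print(k,v)
for n in ["scene","top","wrist"]:
    print(n,env.get_calibration(n))
    cv2.imwrite(f"pics/{n}0.png",env.camera(n)[:,:,::-1])
E
```

```text
pics
time 0.0
joint_positions [-1.37448584  0.42673433  0.07385953  1.60663694 -0.03410633  1.11083141
 -0.06711065]
joint_velocities [ 0.00036289 -0.0017724  -0.00017623 -0.00229324 -0.00078862  0.00108195
 -0.00245297]
effort [-3.18908693e-03 -9.49873567e+01  3.75881776e+00 -4.63518548e+01
  1.90445501e-02  1.01116661e-02 -3.01886746e-05]
tcp_pos [0.22868598 0.63462978 0.23859611]
orientation [ 1.72071510e-01  9.85084230e-01 -6.71748198e-04 -6.75877718e-05]
force [-0.44617515  0.16522276  0.36003864]
ft_torque [ 0.076043    0.01264263 -0.0035965 ]
finger_force 0.0
width 0.08500988362697837
scene {'vertical_fov': 55.78458968042971, 'cx': 320.94604255918335, 'cy': 196.90742025891066, 'R': array([[-0.81141407,  0.58429838, -0.01423416],
       [ 0.4726387 ,  0.64163637, -0.6040823 ],
       [-0.34383115, -0.4968885 , -0.7967948 ]]), 't': array([ 0.50881885, -0.26997865,  1.34600457])}
top {'vertical_fov': 42.40916688355568, 'cx': 320.7997357857641, 'cy': 194.05347926861896, 'R': array([[-1.07029110e-02, -9.99940716e-01, -2.00281141e-03],
       [-9.86507969e-01,  1.08863134e-02, -1.63350896e-01],
       [ 1.63363015e-01,  2.27459316e-04, -9.86566001e-01]]), 't': array([0.02174572, 0.59982437, 1.61052078])}
wrist {'vertical_fov': 65.70646984690485, 'cx': 318.4280076633745, 'cy': 198.10790576111594, 'hand_eye': array([[ 3.29582418e-04, -9.53287273e-01, -3.02065003e-01,
         7.77098559e-02],
       [ 9.99999938e-01,  2.76108251e-04,  2.19727259e-04,
        -1.45863784e-03],
       [-1.26060560e-04, -3.02065056e-01,  9.53287305e-01,
        -1.33771000e-01],
       [ 0.00000000e+00,  0.00000000e+00,  0.00000000e+00,
         1.00000000e+00]])}
```

View pics/top0.png

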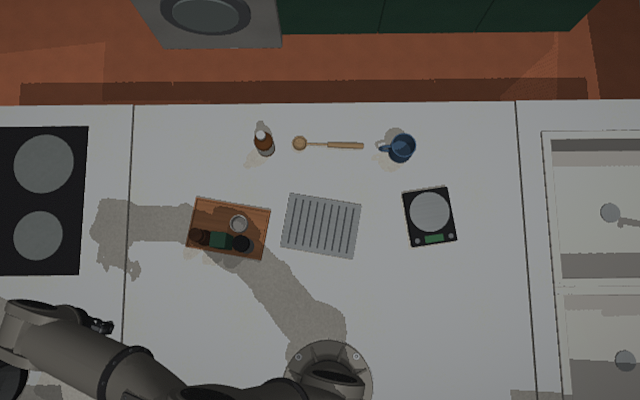

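View pics/scene0.png

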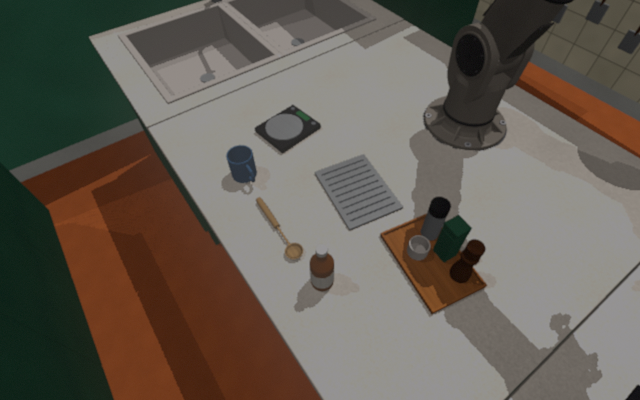

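The top view shows the tray at about (229,229), with mill, tin and canister left to right at its near edge and the ramekin at (238,223). The drainer is at (321,226), the scale plate at (431,212), and the soap, spoon and mug lie beyond. In the scene view the ramekin sits at (418,245) behind the row.

```bash
cat > h.py <<'E'
import numpy as np, cv2
from scipy.spatial.transform import Rotation as Rn
from plant import env
def cam(name,obs=None):
    c=env.get_calibration(name)
    f=200/np.tan(np.radians(c["vertical_fov"])/2); K=(f,c["cx"],c["cy"])
    if name=="wrist":
        T=np.eye(4);T[:3,:3]=Rn.from_quat(obs["orientation"]).as_matrix();T[:3,3]=obs["tcp_pos"]
        return K,T@c["hand_eye"],True
    W=np.eye(4);W[:3,:3]=c["R"];W[:3,3]=c["t"]
    return K,np.linalg.inv(W),False
def onplane(C,uv,z):
    """pixel(s) -> world points on plane height z"""
    (f,cx,cy),T,fish=C
    d=(np.atleast_2d(np.array(uv,float))-[cx,cy])/f
    r=np.linalg.norm(d,axis=1,keepdims=True)
    if fish: v=np.hstack([d/np.maximum(r,1e-9)*np.sin(r),np.cos(r)])
    else: v=np.hstack([d,np.ones_like(r)])
    w=v@T[:3,:3].T; o=T[:3,3]
    return o+w*((z-o[2])/w[:,2:3])
def project(C,P):
    (f,cx,cy),T,fish=C
    p=(np.atleast_2d(P)-T[:3,3])@T[:3,:3]
    rr=np.linalg.norm(p[:,:2],axis=1,keepdims=True)
    s=np.arctan2(rr,p[:,2:])/np.maximum(rr,1e-9) if fish else 1/p[:,2:]
    return p[:,:2]*s*f+[cx,cy]
def snap(name,fn):
    o=env.get_obs(); im=env.camera(name)[:,:,::-1].copy(); cv2.imwrite(f"pics/{fn}.png",im)
    return cam(name,o),im,o
def totool(target,obs):
    """world displacement target-tcp, in the tool's axes"""
    return Rn.from_quat(obs["orientation"]).inv().apply(np.array(target)-obs["tcp_pos"])
E
python3 - <<'E'
from h import *
np.set_printoptions(precision=3,suppress=True)
C=cam("top")
def yaw(q): # corners order: far-left, far-right, near-right, near-left (left=+y)
    ax=(q[0]+q[1]-q[2]-q[3])[:2]; return np.arctan2(ax[1],ax[0])
for n,px,z in [("tray",[(198,197),(270,208),(262,260),(186,248)],.016),("drainer",[(289,194),(361,204),(353,258),(281,248)],.01)]:
    q=onplane(C,px,z); print(n,q.mean(0),yaw(q)); print(q)
print("scale",onplane(C,(431,212),.028)); print("ram",onplane(C,(238,218),.047))
for n,p,z in [("mill",(197,238),.15),("tin",(220,240),.143),("can",(242,243),.143)]: print(n,onplane(C,p,z))
o=env.get_obs();print(Rn.from_quat(o["orientation"]).as_matrix())
E
```

```text
tray [0.497 0.315 0.016] -0.17403690032163222
[[0.6   0.419 0.016]
 [0.561 0.182 0.016]
 [0.393 0.207 0.016]
 [0.434 0.453 0.016]]
drainer [0.502 0.016 0.01 ] -0.1573290771543224
[[ 0.608  0.12   0.01 ]
 [ 0.572 -0.117  0.01 ]
 [ 0.396 -0.087  0.01 ]
 [ 0.431  0.146  0.01 ]]
scale [[ 0.541 -0.341  0.028]]
ram [[0.526 0.281 0.047]]
mill [[0.455 0.386 0.15 ]]
tin [[0.448 0.318 0.143]]
can [[0.439 0.252 0.143]]
[[-0.941  0.339 -0.   ]
 [ 0.339  0.941 -0.001]
 [-0.    -0.001 -1.   ]]
```

```bash
R='[[-0.0335,-0.022,-0.004,0,0,0],[-0.0335,-0.022,-0.004,0,0,0],[-0.0335,-0.022,-0.004,0,0,0],[-0.0335,-0.022,-0.004,0,0,0],[-0.0335,-0.022,-0.004,0,0,0]]'; unset R
python3 -m handwheel '[[-0.0335,-0.022,-0.004,0,0,0],[-0.0335,-0.022,-0.004,0,0,0],[-0.0335,-0.022,-0.004,0,0,0],[-0.0335,-0.022,-0.004,0,0,0],[-0.0335,-0.022,-0.004,0,0,0]]' 0.085 40
python3 -m handwheel '[[-0.0335,-0.022,-0.004,0,0,0],[-0.0335,-0.022,-0.004,0,0,0],[-0.0335,-0.022,-0.004,0,0,0],[-0.0335,-0.022,-0.004,0,0,0],[-0.0335,-0.022,-0.004,0,0,0]]'
python3 -m handwheel '[[0,0,0,0,0,0.14],[0,0,0,0,0,0.14],[0,0,0,0,0,0.14],[0,0,0,0,0,0.14],[0,0,0,0,0,0.14]]'
python3 -m handwheel '[[0,0,0,0,0,0.14],[0,0,0,0,0,0.14],[0,0,0,0,0,0.14],[0,0,0,0,0,0.14],[0,0,0,0,0,0.14]]'
python3 -m handwheel '[[0,0,0,0,0,0],[0,0,0,0,0,0]]'
python3 - <<'E'
from h import *
C,im,o=snap("wrist","w1"); print(o["tcp_pos"],o["joint_positions"]); print(Rn.from_quat(o["orientation"]).as_matrix().round(3))
E
```

```text
time: 0.65
tcp_pos: [0.3498, 0.4732, 0.2593]
orientation: [0.172, 0.985, -0.0, -0.0]
force: [0.9, 0.4, -0.1]
width: 0.0857
finger_force: 0.0
time: 1.15
tcp_pos: [0.4701, 0.313, 0.2794]
orientation: [0.172, 0.985, 0.0, -0.0]
force: [-0.5, 0.3, 0.4]
width: 0.085
finger_force: 0.0
time: 1.65
tcp_pos: [0.4693, 0.3143, 0.2791]
orientation: [0.502, 0.865, -0.0, -0.0]
force: [0.4, 0.5, 0.2]
width: 0.085
finger_force: 0.0
time: 2.15
tcp_pos: [0.4693, 0.3144, 0.2791]
orientation: [0.768, 0.64, -0.0, 0.0]
force: [-0.0, 0.7, 0.3]
width: 0.0851
finger_force: 0.0
time: 2.35
tcp_pos: [0.4692, 0.3145, 0.2792]
orientation: [0.765, 0.644, -0.0, 0.0]
force: [0.6, -0.1, -0.2]
width: 0.085
finger_force: 0.0
[0.46923647 0.31454203 0.27922638] [-1.06955775  0.21946083  0.43139586  1.82965395 -0.10155811  1.11430774
 -0.77291674]
[[ 0.17   0.985 -0.   ]
 [ 0.985 -0.17  -0.   ]
 [-0.    -0.    -1.   ]]
```

View pics/w1.png

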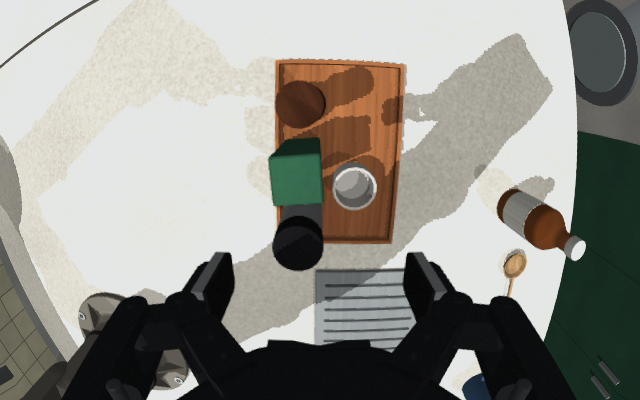

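The wrist view shows the tray from (277,60) to (389,243). The mill is at (300,103), the tin top around (296,180), the black canister lid at (298,243) and the ramekin at (354,188). I'll segment these numerically.

Run:
```python
import cv2,numpy as np
im=cv2.imread("pics/w1.png")
c=im[50:280,262:412]; c=cv2.convertScaleAbs(c,alpha=1.8,beta=20)
cv2.imwrite("pics/w1c.png",cv2.resize(c,None,fx=2.6,fy=2.6,interpolation=cv2.INTER_CUBIC))
for p in [(300,103),(296,160),(296,195),(298,245),(298,215),(340,230),(354,188),(330,175),(300,90)]: print(p,cv2.cvtColor(im,cv2.COLOR_BGR2HSV)[p[1],p[0]])
```

```text
(300, 103) [ 11 162  63]
(296, 160) [ 74 124 111]
(296, 195) [ 74 122 107]
(298, 245) [140  55  14]
(298, 215) [90  5 47]
(340, 230) [ 12 162 115]
(354, 188) [ 19  16 129]
(330, 175) [ 12 163  91]
(300, 90) [ 10 160  78]
```

View pics/w1c.png

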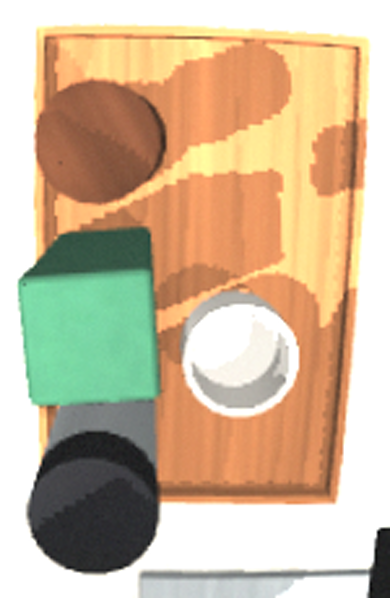

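```bash
cat >> h.py <<'E'
from scipy.optimize import least_squares
def circ(P,r=None):
    """robust circle fit to world xy points; returns cx,cy,r,rms"""
    P=P[:,:2]; m=P.mean(0)
    if r is None:
        s=least_squares(lambda q:np.linalg.norm(P-q[:2],axis=1)-q[2],[*m,.025],loss="soft_l1",f_scale=.001)
        return *s.x,np.sqrt(np.mean(s.fun**2))
    s=least_squares(lambda q:np.linalg.norm(P-q,axis=1)-r,m,loss="soft_l1",f_scale=.001)
    return *s.x,r,np.sqrt(np.mean(s.fun**2))
def blob(mask,box):
    """biggest contour of mask within box x0,y0,x1,y1"""
    m=np.zeros(mask.shape,np.uint8); x0,y0,x1,y1=box; m[y0:y1,x0:x1]=mask[y0:y1,x0:x1]*255
    m=cv2.morphologyEx(m,cv2.MORPH_OPEN,np.ones((3,3),np.uint8))
    c,_=cv2.findContours(m,cv2.RETR_EXTERNAL,cv2.CHAIN_APPROX_NONE)
    return max(c,key=cv2.contourArea)[:,0,:].astype(float)
E
python3 - <<'E'
from h import *
np.set_printoptions(precision=4,suppress=True)
im=cv2.imread("pics/w1.png"); o=env.get_obs(); C=cam("wrist",o)
H,S,V=[a.astype(int) for a in cv2.split(cv2.cvtColor(im,cv2.COLOR_BGR2HSV))]
t=blob((H>60)&(H<90)&(S>70)&(V>85),(255,130,335,215))
P=onplane(C,t,.143); rc=cv2.minAreaRect((P[:,:2]*1000).astype(np.float32)); print("tin",rc)
l=blob(V<45,(262,190,335,285)); print("lid rows",l[:,1].min(),l[:,1].max())
l=l[l[:,1]>243]; print("can",circ(onplane(C,l,.143)),circ(onplane(C,l,.143),.0255))
m=blob((V<85)&(S>120),(262,75,326,135)); print("mill bb",m.min(0),m.max(0))
for z in (.13,.14): print("mill",z,circ(onplane(C,m,z)))
r=blob((S<60)&(V>90),(325,155,385,215)); print("ram bb",r.min(0),r.max(0)); print("ram",circ(onplane(C,r,.047)))
print(project(C,[[.44,.25,.143]]))
q=onplane(C,[(262+38/2.6,50+30/2.6),(262+366/2.6,50+40/2.6),(262+337/2.6,50+501/2.6)],.016);print("tray",q)
n=onplane(C,[(262+337/2.6,50+501/2.6)],.016)[0]; 
# tray centre from the two right-hand corners and top-left
ax=(q[1]-q[0]);ay=(q[1]-q[2]);print("yaw",np.arctan2(ax[1],ax[0]),np.arctan2(ay[1],ay[0])-np.pi/2,np.linalg.norm(ax),np.linalg.norm(ay),"c",(q[0]+q[2])/2)
E
```

```text
tin ((449.12994384765625, 324.8797912597656), (45.30512619018555, 44.91972351074219), 83.58747863769531)
lid rows 216.0 269.0
can (np.float64(0.4379440596784061), np.float64(0.25792132323891365), np.float64(0.023965531272746525), np.float64(0.00037161254859154085)) (np.float64(0.4381578517553548), np.float64(0.25979098015137525), 0.0255, np.float64(0.0009296930912635419))
mill bb [276.  81.] [325. 127.]
mill 0.13 (np.float64(0.4654452155465141), np.float64(0.39164478834549976), np.float64(0.021444405976168476), np.float64(0.0016362081768528838))
mill 0.14 (np.float64(0.46602166233981307), np.float64(0.3915708003323254), np.float64(0.020683159846770646), np.float64(0.0015772562980396869))
ram bb [332. 167.] [376. 209.]
ram (np.float64(0.507097053661429), np.float64(0.28213356124361566), np.float64(0.026129168912444142), np.float64(0.00462032130165431))
[[300.9125 255.1408]]
tray [[0.4388 0.4522 0.016 ]
 [0.597  0.4231 0.016 ]
 [0.553  0.1807 0.016 ]]
yaw -0.18182355316492432 -0.17929386995688068 0.16082161767334283 0.24629890851013217 c [0.4959 0.3164 0.016 ]
```

```bash
python3 -m handwheel '[[-0.0302,-0.0106,0,0,0,0],[-0.0303,-0.0106,0,0,0,0],[0,0,0.043,0,0,0],[0,0,0.043,0,0,0],[0,0,0.043,0,0,0]]' 0.085 40
python3 -m handwheel '[[0,0,0.022,0,0,0],[0,0,0.021,0,0,0],[0,0,0,0,0,0],[0,0,0,0,0,0]]'
python3 -m handwheel '[[0,0,0,0,0,0],[0,0,0,0,0,0],[0,0,0,0,0,0],[0,0,0,0,0,0],[0,0,0,0,0,0]]' 0.03 50
python3 -m handwheel '[[0,0,0,0,0,0],[0,0,0,0,0,0],[0,0,0,0,0,0],[0,0,0,0,0,0]]'
```

```text
time: 2.9
tcp_pos: [0.438, 0.2586, 0.1495]
orientation: [0.765, 0.644, 0.001, -0.0]
force: [1.0, 1.1, 0.0]
width: 0.0852
finger_force: 0.0
time: 3.3
tcp_pos: [0.4382, 0.2585, 0.1077]
orientation: [0.766, 0.643, -0.0, 0.0]
force: [0.3, 0.0, 0.9]
width: 0.085
finger_force: 0.0
time: 3.8
tcp_pos: [0.4385, 0.2591, 0.1085]
orientation: [0.766, 0.643, 0.001, -0.0]
force: [-2.0, -1.2, 10.8]
width: 0.0498
finger_force: 50.1
time: 4.2
tcp_pos: [0.4385, 0.2591, 0.1085]
orientation: [0.766, 0.643, 0.001, -0.0]
force: [-1.5, -0.7, 10.4]
width: 0.0501
finger_force: 50.1
```

```bash
python3 -m handwheel '[[0,0,-0.02,0,0,0],[0,0,-0.04,0,0,0],[0,0,-0.02,0,0,0],[-0.02,0.007,0,0,0,0],[-0.035,0.012,0,0,0,0]]'
python3 -m handwheel '[[-0.035,0.012,0,0,0,0],[-0.035,0.012,0,0,0,0],[-0.035,0.012,0,0,0,0],[-0.035,0.012,0,0,0,0],[-0.035,0.012,0,0,0,0]]'
python3 -m handwheel '[[-0.035,0.012,0,0,0,0],[-0.025,0.009,0,0,0,0],[-0.014,0.005,0,0,0,0],[0,0,0,0,0,0]]'
python3 - <<'E'
from h import *
C,im,o=snap("wrist","w2"); print(o["tcp_pos"],o["width"]); print(project(C,[[.49,-.058,.01]]))
E
```

```text
time: 4.7
tcp_pos: [0.4472, 0.2027, 0.1884]
orientation: [0.765, 0.644, 0.001, -0.0]
force: [0.9, -0.6, -2.6]
width: 0.0501
finger_force: 53.0
time: 5.2
tcp_pos: [0.4757, 0.017, 0.1878]
orientation: [0.766, 0.643, 0.0, -0.0]
force: [0.1, 0.4, -2.2]
width: 0.0501
finger_force: 53.0
time: 5.6
tcp_pos: [0.4885, -0.0612, 0.1878]
orientation: [0.767, 0.641, 0.0, 0.0]
force: [-0.6, 0.6, -3.0]
width: 0.0504
finger_force: 53.0
[ 0.48846066 -0.06116369  0.18776168] 0.050356795626617636
[[319.86349221 173.90937244]]
```

View pics/w2.png

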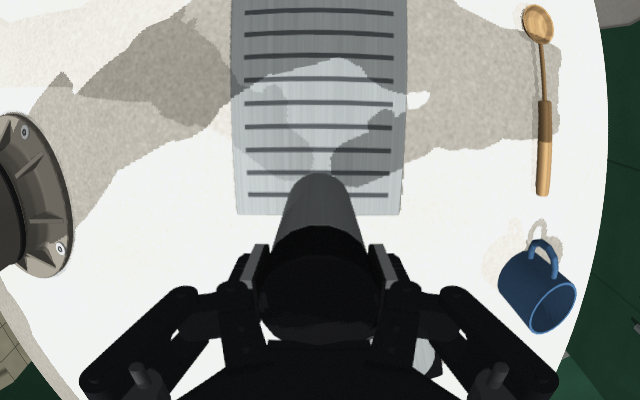

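The canister hangs upright over the drainer. The drainer's near-right edge is at row 214, with corners (237,214) and (400,214), and the target base is at (320,174), well inside it. I'll lower and release.

```bash
python3 -m handwheel '[[0,0,0.03,0,0,0],[0,0,0.025,0,0,0],[0,0,0.012,0,0,0],[0,0,0.006,0,0,0],[0,0,0,0,0,0]]'
python3 -m handwheel '[[0,0,0,0,0,0],[0,0,0,0,0,0],[0,0,0,0,0,0],[0,0,0,0,0,0],[0,0,0,0,0,0]]' 0.085
python3 -m handwheel '[[0,0,-0.03,0,0,0],[0,0,-0.035,0,0,0],[0,0,-0.035,0,0,0],[0,0,-0.035,0,0,0],[0,0,-0.035,0,0,0]]'
python3 -m handwheel '[[0.0415,-0.0119,0,0,0,0],[0.0415,-0.0119,0,0,0,0],[0.0415,-0.0119,0,0,0,0],[0.0415,-0.0119,0,0,0,0],[0.0415,-0.0119,0,0,0,0]]'
python3 -m handwheel '[[0.0415,-0.0119,0,0,0,0],[0.0415,-0.0119,0,0,0,0],[0.0415,-0.0119,0,0,0,0],[0.0415,-0.0119,0,0,0,0],[0,0,0,0,0,-0.066]]'
python3 -m handwheel '[[0,0,0,0,0,0],[0,0,0,0,0,0]]'
python3 - <<'E'
from h import *
np.set_printoptions(precision=4,suppress=True)
C,im,o=snap("wrist","w3"); print(o["tcp_pos"],Rn.from_quat(o["orientation"]).as_matrix()[:2,:2])
H,S,V=[a.astype(int) for a in cv2.split(cv2.cvtColor(im,cv2.COLOR_BGR2HSV))]
c=project(C,[[.449,.325,.143]])[0].astype(int); print(c)
t=blob((H>60)&(H<90)&(S>70)&(V>85),(c[0]-50,c[1]-50,c[0]+50,c[1]+50))
P=onplane(C,t,.143); print("tin",t.min(0),t.max(0),cv2.minAreaRect((P[:,:2]*1000).astype(np.float32)))
E
```

```text
time: 6.15
tcp_pos: [0.4886, -0.0587, 0.1144]
orientation: [0.766, 0.643, -0.0, -0.0]
force: [0.5, -0.0, -2.2]
width: 0.0501
finger_force: 53.0
time: 6.65
tcp_pos: [0.4885, -0.059, 0.1145]
orientation: [0.766, 0.643, 0.0, 0.0]
force: [-0.4, 0.4, -0.4]
width: 0.0852
finger_force: 0.0
time: 7.15
tcp_pos: [0.4881, -0.0593, 0.2858]
orientation: [0.766, 0.642, 0.0, 0.0]
force: [0.3, 0.5, -0.4]
width: 0.0849
finger_force: 0.0
time: 7.65
tcp_pos: [0.4654, 0.1573, 0.2846]
orientation: [0.766, 0.643, 0.0, -0.0]
force: [0.7, 0.3, -0.1]
width: 0.085
finger_force: 0.0
time: 8.15
tcp_pos: [0.446, 0.3332, 0.2837]
orientation: [0.742, 0.67, -0.0, -0.0]
force: [0.3, -1.1, -0.6]
width: 0.0851
finger_force: 0.0
time: 8.35
tcp_pos: [0.4483, 0.3265, 0.2842]
orientation: [0.746, 0.666, -0.0, 0.0]
force: [0.7, -0.4, -1.2]
width: 0.0853
finger_force: 0.0
[0.4483 0.3265 0.2842] [[ 0.1116  0.9938]
 [ 0.9938 -0.1116]]
[320 187]
tin [296. 165.] [344. 210.] ((448.90716552734375, 324.9888916015625), (43.271820068359375, 44.56227493286133), 83.62943267822266)
```

View pics/w3.png

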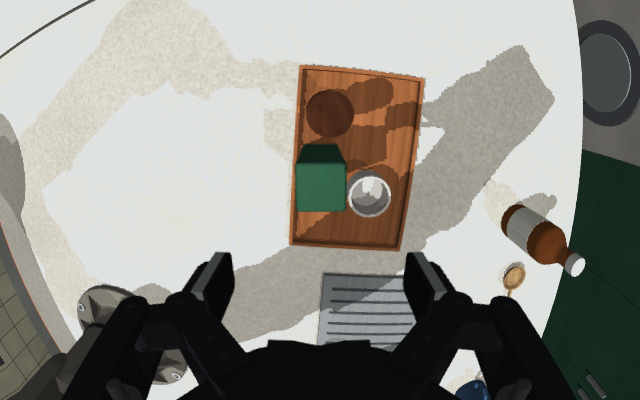

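The tin top sits square to the tool at (320,187), as computed, and the mill, the ramekin and the now-empty canister spot look undisturbed. I'll descend and grip.

```bash
python3 -m handwheel '[[-0.0014,0.0008,0.04,0,0,0],[0,0,0.045,0,0,0],[0,0,0.045,0,0,0],[0,0,0.03,0,0,0],[0,0,0.016,0,0,0]]'
python3 -m handwheel '[[0,0,0,0,0,0],[0,0,0,0,0,0]]'
python3 -m handwheel '[[0,0,0,0,0,0],[0,0,0,0,0,0],[0,0,0,0,0,0],[0,0,0,0,0,0],[0,0,0,0,0,0]]' 0.03 50
python3 -m handwheel '[[0,0,0,0,0,0],[0,0,0,0,0,0],[0,0,-0.02,0,0,0],[0,0,-0.04,0,0,0],[0,0,-0.02,0,0,0]]'
python3 -m handwheel '[[0,0,0,0,0,0],[0,0,0,0,0,0]]'
```

```text
time: 8.9
tcp_pos: [0.4481, 0.324, 0.106]
orientation: [0.746, 0.666, -0.001, 0.0]
force: [-0.8, 0.1, 0.4]
width: 0.085
finger_force: 0.0
time: 9.1
tcp_pos: [0.4492, 0.3254, 0.109]
orientation: [0.745, 0.667, 0.0, 0.0]
force: [-0.3, -0.2, 0.8]
width: 0.0851
finger_force: 0.0
time: 9.6
tcp_pos: [0.4492, 0.3263, 0.1094]
orientation: [0.745, 0.667, 0.001, -0.0]
force: [-0.7, -1.5, 8.2]
width: 0.0479
finger_force: 50.8
time: 10.1
tcp_pos: [0.4493, 0.3262, 0.1911]
orientation: [0.745, 0.667, 0.001, -0.0]
force: [-0.5, 0.3, -1.6]
width: 0.0478
finger_force: 52.6
time: 10.3
tcp_pos: [0.4484, 0.326, 0.1883]
orientation: [0.744, 0.668, 0.0, -0.0]
force: [-1.1, -0.4, -2.4]
width: 0.0476
finger_force: 52.6
```

```bash
python3 -m handwheel '[[-0.02,0.0055,0,0,0,0],[-0.0385,0.011,0,0,0,0],[-0.0385,0.011,0,0,0,0],[-0.0385,0.011,0,0,0,0],[-0.0385,0.011,0,0,0,0]]'
python3 -m handwheel '[[-0.0385,0.011,0,0,0,0],[-0.0385,0.011,0,0,0,0],[-0.0325,0.009,0,0,0,0],[-0.02,0.0055,0,0,0,0],[0,0,0,0,0,0]]'
python3 -m handwheel '[[0,0,0.03,0,0,0],[0,0,0.025,0,0,0],[0,0,0.012,0,0,0],[0,0,0.006,0,0,0],[0,0,0,0,0,0]]'
python3 -m handwheel '[[0,0,0,0,0,0],[0,0,0,0,0,0]]'
```

```text
time: 10.8
tcp_pos: [0.4782, 0.1458, 0.1871]
orientation: [0.744, 0.668, -0.001, -0.0]
force: [0.7, 0.9, -1.7]
width: 0.0475
finger_force: 52.5
time: 11.3
tcp_pos: [0.5006, 0.0117, 0.1872]
orientation: [0.746, 0.666, -0.001, 0.0]
force: [0.5, 0.5, -1.1]
width: 0.0475
finger_force: 52.5
time: 11.8
tcp_pos: [0.5013, 0.0149, 0.1151]
orientation: [0.745, 0.668, -0.0, 0.0]
force: [0.0, 0.4, -1.0]
width: 0.0478
finger_force: 52.5
time: 12.0
tcp_pos: [0.5013, 0.0151, 0.1157]
orientation: [0.745, 0.668, 0.0, 0.0]
force: [0.2, 0.5, -2.1]
width: 0.0477
finger_force: 52.5
```

```bash
python3 -m handwheel '[[0,0,0.001,0,0,0],[0,0,0,0,0,0]]'
python3 -m handwheel '[[0,0,0,0,0,0],[0,0,0,0,0,0],[0,0,0,0,0,0],[0,0,0,0,0,0],[0,0,0,0,0,0]]' 0.085
python3 -m handwheel '[[0,0,-0.03,0,0,0],[0,0,-0.035,0,0,0],[0,0,-0.035,0,0,0],[0,0,-0.035,0,0,0],[0,0,-0.035,0,0,0]]'
python3 -m handwheel '[[0.0412,-0.0085,0,0,0,0],[0.0412,-0.0085,0,0,0,0],[0.0412,-0.0085,0,0,0,0],[0.0412,-0.0085,0,0,0,0],[0.0412,-0.0085,0,0,0,0]]'
python3 -m handwheel '[[0.0412,-0.0085,0,0,0,0],[0.0412,-0.0085,0,0,0,0],[0.0412,-0.0085,0,0,0,0],[0.0412,-0.0085,0,0,0,0],[0,0,0,0,0,0]]'
python3 -m handwheel '[[0,0,0,0,0,0],[0,0,0,0,0,0]]'
python3 - <<'E'
from h import *
np.set_printoptions(precision=4,suppress=True)
C,im,o=snap("wrist","w4"); print(o["tcp_pos"],Rn.from_quat(o["orientation"]).as_matrix()[:2,:2])
print(project(C,[[.4655,.3916,.145],[.4655,.3916,.005]]))
E
```

```text
time: 12.2
tcp_pos: [0.5011, 0.015, 0.1144]
orientation: [0.745, 0.668, 0.0, -0.0]
force: [-0.0, 0.3, -2.1]
width: 0.0473
finger_force: 52.5
time: 12.7
tcp_pos: [0.5011, 0.0148, 0.1143]
orientation: [0.745, 0.667, -0.0, -0.0]
force: [0.5, 0.1, -0.4]
width: 0.0852
finger_force: 0.0
time: 13.2
tcp_pos: [0.5008, 0.0147, 0.2858]
orientation: [0.745, 0.667, 0.0, 0.0]
force: [0.5, 0.2, 0.8]
width: 0.085
finger_force: 0.0
time: 13.7
tcp_pos: [0.4808, 0.2259, 0.2845]
orientation: [0.745, 0.667, 0.0, -0.0]
force: [0.2, -0.0, -0.8]
width: 0.0849
finger_force: 0.0
time: 14.2
tcp_pos: [0.463, 0.3977, 0.2834]
orientation: [0.742, 0.67, -0.0, -0.001]
force: [-0.3, 0.4, -0.5]
width: 0.0846
finger_force: 0.0
time: 14.4
tcp_pos: [0.4658, 0.3907, 0.2842]
orientation: [0.745, 0.667, -0.0, 0.0]
force: [-0.6, -0.6, 0.5]
width: 0.0848
finger_force: 0.0
[0.4658 0.3907 0.2842] [[ 0.11    0.9939]
 [ 0.9939 -0.11  ]]
[[318.7916 186.1373]
 [318.7144 158.6483]]
```

View pics/w4.png

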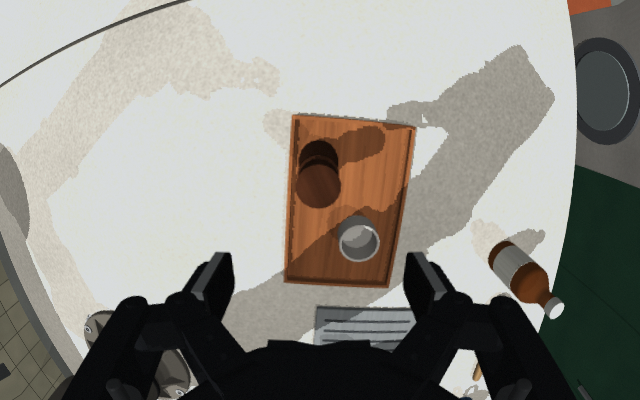

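The mill head shows at (318,187), matching the predicted (319,186), and its foot is around (318,157). The aim is right.

```bash
python3 -m handwheel '[[0.001,-0.0002,0.04,0,0,0],[0,0,0.045,0,0,0],[0,0,0.045,0,0,0],[0,0,0.025,0,0,0],[0,0,0.01,0,0,0]]'
python3 -m handwheel '[[0,0,0,0,0,0],[0,0,0,0,0,0]]'
python3 -m handwheel '[[0,0,0,0,0,0],[0,0,0,0,0,0],[0,0,0,0,0,0],[0,0,0,0,0,0],[0,0,0,0,0,0]]' 0.025 50
python3 -m handwheel '[[0,0,0,0,0,0],[0,0,0,0,0,0],[0,0,-0.02,0,0,0],[0,0,-0.04,0,0,0],[0,0,-0.02,0,0,0]]'
python3 -m handwheel '[[0,0,0,0,0,0],[0,0,0,0,0,0]]'
```

```text
time: 14.95
tcp_pos: [0.4648, 0.3909, 0.1171]
orientation: [0.745, 0.667, -0.002, 0.0]
force: [1.2, 0.1, 0.7]
width: 0.085
finger_force: 0.0
time: 15.15
tcp_pos: [0.4662, 0.3929, 0.1208]
orientation: [0.745, 0.667, 0.001, -0.0]
force: [0.1, -0.3, 0.2]
width: 0.0855
finger_force: 0.0
time: 15.65
tcp_pos: [0.4657, 0.3932, 0.1203]
orientation: [0.745, 0.668, 0.001, -0.0]
force: [-0.8, -1.5, 9.5]
width: 0.0403
finger_force: 49.9
time: 16.15
tcp_pos: [0.466, 0.3932, 0.2021]
orientation: [0.745, 0.667, 0.001, -0.0]
force: [0.0, 0.0, -1.6]
width: 0.04
finger_force: 51.1
time: 16.35
tcp_pos: [0.4651, 0.3928, 0.1992]
orientation: [0.745, 0.668, 0.0, -0.0]
force: [-0.2, -0.4, -2.2]
width: 0.04
finger_force: 51.1
```

```bash
python3 -m handwheel '[[-0.02,0.0055,0,0,0,0],[-0.0385,0.0105,0,0,0,0],[-0.0385,0.0105,0,0,0,0],[-0.0385,0.0105,0,0,0,0],[-0.0385,0.0105,0,0,0,0]]'
python3 -m handwheel '[[-0.0385,0.0105,0,0,0,0],[-0.0385,0.0105,0,0,0,0],[-0.0285,0.0075,0,0,0,0],[-0.017,0.0045,0,0,0,0],[0,0,0,0,0,0]]'
python3 -m handwheel '[[0,0,0.03,0,0,0],[0,0,0.025,0,0,0],[0,0,0.012,0,0,0],[0,0,0.0062,0,0,0],[0,0,0,0,0,0]]'
python3 -m handwheel '[[0,0,0,0,0,0],[0,0,0,0,0,0]]'
```

```text
time: 16.85
tcp_pos: [0.4929, 0.2122, 0.1981]
orientation: [0.745, 0.667, -0.001, -0.0]
force: [0.5, 0.1, -1.9]
width: 0.0402
finger_force: 51.0
time: 17.35
tcp_pos: [0.5125, 0.0858, 0.1983]
orientation: [0.746, 0.666, -0.001, -0.0]
force: [-0.6, 1.6, -2.9]
width: 0.0403
finger_force: 51.0
time: 17.85
tcp_pos: [0.5134, 0.0894, 0.1261]
orientation: [0.745, 0.668, -0.0, 0.0]
force: [0.3, -0.4, -1.4]
width: 0.0405
finger_force: 51.9
time: 18.05
tcp_pos: [0.5132, 0.0894, 0.1265]
orientation: [0.745, 0.668, 0.0, 0.0]
force: [-0.9, -0.2, -1.6]
width: 0.0403
finger_force: 51.9
```

```bash
python3 -m handwheel '[[0,0,0.001,0,0,0],[0,0,0,0,0,0]]'
python3 -m handwheel '[[0,0,0,0,0,0],[0,0,0,0,0,0],[0,0,0,0,0,0],[0,0,0,0,0,0],[0,0,0,0,0,0]]' 0.085
python3 -m handwheel '[[0,0,-0.025,0,0,0],[0,0,-0.035,0,0,0],[0,0,-0.035,0,0,0],[0,0,-0.03,0,0,0],[0,0,-0.03,0,0,0]]'
python3 -m handwheel '[[0.0386,-0.0054,0,0,0,0],[0.0386,-0.0054,0,0,0,0],[0.0386,-0.0054,0,0,0,0],[0.0386,-0.0054,0,0,0,0],[0.0386,-0.0054,0,0,0,0]]'
python3 -m handwheel '[[0,0,0,0,0,0],[0,0,0,0,0,0]]'
python3 - <<'E'
from h import *
np.set_printoptions(precision=4,suppress=True)
C,im,o=snap("wrist","w5"); print(o["tcp_pos"],Rn.from_quat(o["orientation"]).as_matrix()[:2,:2])
c=project(C,[[.508,.284,.047]])[0]; print(c)
x,y=c.astype(int)
cv2.imwrite("pics/w5c.png",cv2.resize(cv2.convertScaleAbs(im[y-70:y+70,x-90:x+90],alpha=1.5),None,fx=4,fy=4)); print(x-90,y-70)
E
```

```text
time: 18.25
tcp_pos: [0.5132, 0.0894, 0.1253]
orientation: [0.745, 0.668, 0.0, 0.0]
force: [-0.6, 0.6, -0.7]
width: 0.0403
finger_force: 52.0
time: 18.75
tcp_pos: [0.5131, 0.0893, 0.1251]
orientation: [0.745, 0.668, -0.0, 0.0]
force: [-0.5, -0.0, -0.5]
width: 0.0851
finger_force: 0.0
time: 19.25
tcp_pos: [0.5129, 0.0891, 0.2816]
orientation: [0.745, 0.667, 0.0, 0.0]
force: [-0.1, -0.6, -0.4]
width: 0.0847
finger_force: 0.0
time: 19.75
tcp_pos: [0.5069, 0.2856, 0.2802]
orientation: [0.745, 0.667, 0.0, -0.0]
force: [0.8, -0.6, 0.4]
width: 0.0849
finger_force: 0.0
time: 19.95
tcp_pos: [0.5069, 0.2846, 0.2797]
orientation: [0.744, 0.668, -0.0, 0.0]
force: [0.2, -0.7, -0.4]
width: 0.0849
finger_force: 0.0
[0.5069 0.2846 0.2797] [[ 0.1073  0.9942]
 [ 0.9942 -0.1073]]
[320.0614 166.6175]
230 96
```

View pics/w5c.png

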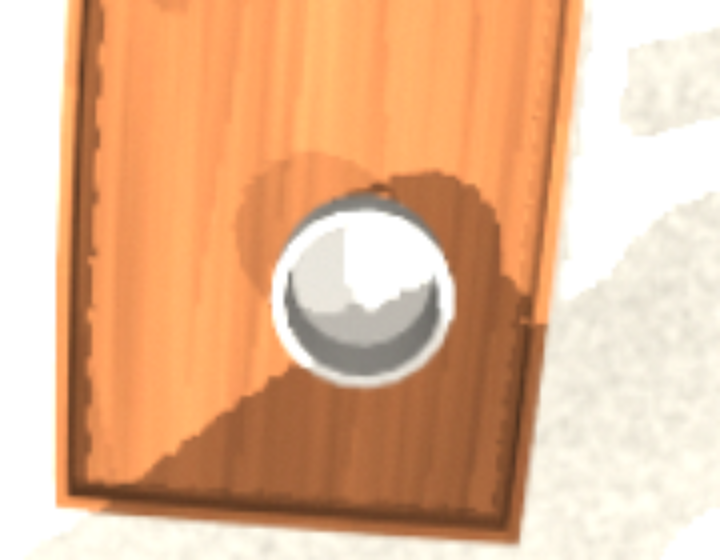

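The ramekin rim is centred at crop (363,297), which is pixel (320.9,170.4), and its surroundings are clear. I'll approach with the opening cut to 72 mm so the rear finger clears the tray wall.

```bash
python3 -m handwheel '[[-0.0054,0.0022,0.04,0,0,0],[0,0,0.045,0,0,0],[0,0,0.045,0,0,0],[0,0,0.04,0,0,0],[0,0,0.02,0,0,0]]' 0.072 30
python3 -m handwheel '[[0,0,0,0,0,0],[0,0,0,0,0,0]]'
python3 - <<'E'
from h import *
C,im,o=snap("wrist","w6"); print(o["tcp_pos"],o["width"]); cv2.imwrite("pics/w6c.png",cv2.resize(im[100:400,120:520],None,fx=1.5,fy=1.5))
E
```

```text
time: 20.5
tcp_pos: [0.5079, 0.2761, 0.0872]
orientation: [0.745, 0.667, -0.002, 0.0]
force: [0.1, 0.6, -0.5]
width: 0.0717
finger_force: 0.0
time: 20.7
tcp_pos: [0.5095, 0.2776, 0.0909]
orientation: [0.745, 0.667, 0.0, 0.0]
force: [-0.0, 0.8, 0.1]
width: 0.072
finger_force: 0.0
[0.50946057 0.27756843 0.09089628] 0.07195464915692443
```

View pics/w6c.png

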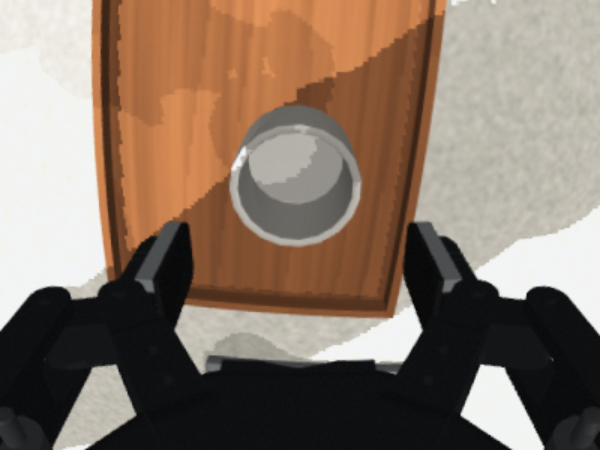

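The rim is at crop (295,185), so pixel (316.7,223.3), between the fingers, which sit at crop columns 192 and 405. I'll compute its position.

Run:
```python
from h import *
o=env.get_obs(); C=cam("wrist",o); p=onplane(C,[(316.7,223.3)],.047)[0]; p[2]=.024
print(p,totool(p,o)); q=onplane(C,[(120+230/1.5,223),(120+361/1.5,223)],.047); print(np.linalg.norm(q[0]-q[1]))
```

```text
[0.50845511 0.28138246 0.024     ] [ 0.0030602  -0.00179258  0.06755362]
0.05462809788396746
```

```bash
python3 -m handwheel '[[0.0031,-0.0015,0.01,0,0,0],[0,0,0.03,0,0,0],[0,0,0.017,0,0,0],[0,0,0.009,0,0,0],[0,0,0,0,0,0]]'
python3 -m handwheel '[[0,0,0,0,0,0],[0,0,0,0,0,0],[0,0,0,0,0,0],[0,0,0,0,0,0],[0,0,0,0,0,0]]' 0.035 30
python3 -m handwheel '[[0,0,0,0,0,0],[0,0,0,0,0,0],[0,0,-0.02,0,0,0],[0,0,-0.04,0,0,0],[0,0,-0.05,0,0,0]]'
python3 -m handwheel '[[0,0,-0.05,0,0,0],[0,0,-0.05,0,0,0],[0,0,-0.03,0,0,0],[0,0,0,0,0,0],[0,0,0,0,0,0]]'
```

```text
time: 21.25
tcp_pos: [0.5074, 0.2817, 0.0236]
orientation: [0.745, 0.668, -0.0, -0.0]
force: [0.5, -0.6, 0.9]
width: 0.0717
finger_force: 0.0
time: 21.75
tcp_pos: [0.5083, 0.2821, 0.0253]
orientation: [0.745, 0.667, 0.001, 0.0]
force: [-2.2, -0.5, 7.8]
width: 0.0552
finger_force: 32.5
time: 22.25
tcp_pos: [0.5068, 0.2812, 0.1346]
orientation: [0.745, 0.668, -0.001, -0.0]
force: [0.3, 0.5, -1.5]
width: 0.0551
finger_force: 32.4
time: 22.75
tcp_pos: [0.5077, 0.2818, 0.2649]
orientation: [0.745, 0.668, 0.001, -0.0]
force: [-0.1, -0.6, -1.4]
width: 0.0551
finger_force: 32.4
```

```bash
python3 -m handwheel '[[-0.03,0.0043,0,0,0,0],[-0.045,0.0065,0,0,0,0],[-0.045,0.0065,0,0,0,0],[-0.045,0.0065,0,0,0,0],[-0.045,0.0065,0,0,0,0]]'
python3 -m handwheel '[[-0.045,0.0065,0,0,0,0],[-0.045,0.0065,0,0,0,0],[-0.045,0.0065,0,0,0,0],[-0.045,0.0065,0,0,0,0],[-0.045,0.0065,0,0,0,0]]'
python3 -m handwheel '[[-0.045,0.0065,0,0,0,0],[-0.045,0.0065,0,0,0,0],[-0.045,0.0065,0,0,0,0],[-0.045,0.0065,0,0,0,0],[-0.03,0.0043,0,0,0,0]]'
python3 -m handwheel '[[0,0,0,0,0,0],[0,0,0,0,0,0],[0,0,0,0,0,0]]'
python3 - <<'E'
from h import *
C,im,o=snap("wrist","w7"); print(o["tcp_pos"],o["orientation"],o["width"]); print(project(C,[[.541,-.341,.028]]))
E
```

```text
time: 23.25
tcp_pos: [0.514, 0.0677, 0.2629]
orientation: [0.745, 0.668, -0.001, -0.0]
force: [0.6, -0.4, -1.9]
width: 0.0555
finger_force: 32.4
time: 23.75
tcp_pos: [0.5218, -0.1592, 0.263]
orientation: [0.745, 0.668, -0.001, -0.001]
force: [0.6, 0.3, -0.5]
width: 0.0551
finger_force: 32.4
time: 24.25
tcp_pos: [0.5286, -0.3726, 0.2625]
orientation: [0.745, 0.667, -0.001, -0.001]
force: [-0.3, 0.5, -1.2]
width: 0.0553
finger_force: 32.4
time: 24.55
tcp_pos: [0.53, -0.3684, 0.2631]
orientation: [0.744, 0.668, -0.0, -0.001]
force: [-0.0, -0.5, -0.8]
width: 0.0553
finger_force: 32.4
[ 0.52998865 -0.36837719  0.26314388] [ 7.44291886e-01  6.67853947e-01 -1.63871974e-04 -8.16825283e-04] 0.05528548673885356
[[326.04646505 142.96447291]]
```

View pics/w7.png

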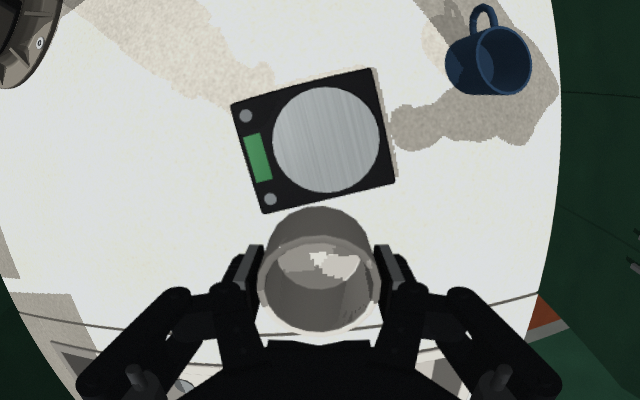

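The scale plate is fully visible, centred near (326,139). The held ramekin's rim is near (319,283), upright.

Run:
```python
from h import *
im=cv2.imread("pics/w7.png"); o=env.get_obs(); C=cam("wrist",o)
H,S,V=[a.astype(int) for a in cv2.split(cv2.cvtColor(im,cv2.COLOR_BGR2HSV))]
p=blob(V>80,(270,84,383,196)); print(p.min(0),p.max(0))
P=onplane(C,p,.028); c=circ(P); print("plate",c)
r=onplane(C,[(319,284)],o["tcp_pos"][2]+.0217)[0]; print("ram rim centre rel. tool",totool(r,o))
q=onplane(C,[(258,284),(380,284)],o["tcp_pos"][2]+.0217); print(np.linalg.norm(q[0]-q[1]))
print(totool([c[0],c[1],.028+.0203],o))
```

```text
[272.  87.] [379. 192.]
plate (np.float64(0.5411231265294915), np.float64(-0.33775304599773853), np.float64(0.06418030827044942), np.float64(0.00038225279829711756))
ram rim centre rel. tool [ 0.00192146 -0.00041709 -0.02169815]
0.053041643254040115
[0.03125668 0.00771201 0.21521121]
```

```bash
python3 -m handwheel '[[0.02,0.005,0.02,0,0,0],[0.0105,0.0027,0.04,0,0,0],[0,0,0.045,0,0,0],[0,0,0.045,0,0,0],[0,0,0.03,0,0,0]]'
python3 -m handwheel '[[0,0,0.02,0,0,0],[0,0,0.008,0,0,0],[0,0,0,0,0,0],[0,0,0,0,0,0],[0,0,0,0,0,0]]'
python3 - <<'E'
from h import *
o=env.get_obs(); print(totool([.5411-.0002,-.3378-.0012,.0483],o), o["force"])
E
```

```text
time: 25.1
tcp_pos: [0.5405, -0.3377, 0.0813]
orientation: [0.744, 0.668, -0.0, -0.001]
force: [1.1, 0.6, -1.1]
width: 0.0556
finger_force: 32.4
time: 25.6
tcp_pos: [0.5417, -0.3403, 0.0575]
orientation: [0.745, 0.668, 0.0, 0.001]
force: [0.6, 0.0, -0.3]
width: 0.0554
finger_force: 32.4
[ 0.00120978 -0.00097791  0.00922305] [ 0.62575532  0.02917386 -0.28993604]
```

```bash
python3 -m handwheel '[[0.001,-0.001,0.004,0,0,0],[0,0,0.003,0,0,0],[0,0,0.0015,0,0,0],[0,0,0,0,0,0],[0,0,0,0,0,0]]'
python3 -m handwheel '[[0,0,0,0,0,0],[0,0,0,0,0,0],[0,0,0,0,0,0],[0,0,0,0,0,0],[0,0,0,0,0,0]]' 0.08
python3 -m handwheel '[[0,0,-0.02,0,0,0],[0,0,-0.05,0,0,0],[0,0,-0.05,0,0,0],[0,0,-0.05,0,0,0],[0,0,-0.05,0,0,0]]'
python3 -m handwheel '[[-0.04,0,0,0,0,0],[0,0,0,0,0,0],[0,0,0,0,0,0]]'
python3 - <<'E'
from h import *
C,im,o=snap("wrist","w8"); print(o["tcp_pos"],o["width"])
x,y=project(C,[[.5411,-.3378,.05]])[0].astype(int); print(x-100,y-75)
cv2.imwrite("pics/w8c.png",cv2.resize(im[y-75:y+75,x-100:x+100],None,fx=4,fy=4))
E
```

```text
time: 26.1
tcp_pos: [0.5402, -0.3388, 0.0483]
orientation: [0.745, 0.668, 0.0, -0.0]
force: [-4.4, 4.4, 13.9]
width: 0.0553
finger_force: 33.5
time: 26.6
tcp_pos: [0.5401, -0.3391, 0.0476]
orientation: [0.745, 0.668, -0.0, -0.0]
force: [0.5, -0.2, 0.3]
width: 0.08
finger_force: 0.0
time: 27.1
tcp_pos: [0.5397, -0.339, 0.2697]
orientation: [0.745, 0.667, -0.0, 0.0]
force: [1.1, -0.5, 0.2]
width: 0.0801
finger_force: 0.0
time: 27.4
tcp_pos: [0.5352, -0.3795, 0.2676]
orientation: [0.745, 0.667, -0.0, 0.0]
force: [0.6, 0.6, -1.1]
width: 0.0799
finger_force: 0.0
[ 0.53524851 -0.37948562  0.26756944] 0.07986493668967327
220 57
```

View pics/w8c.png

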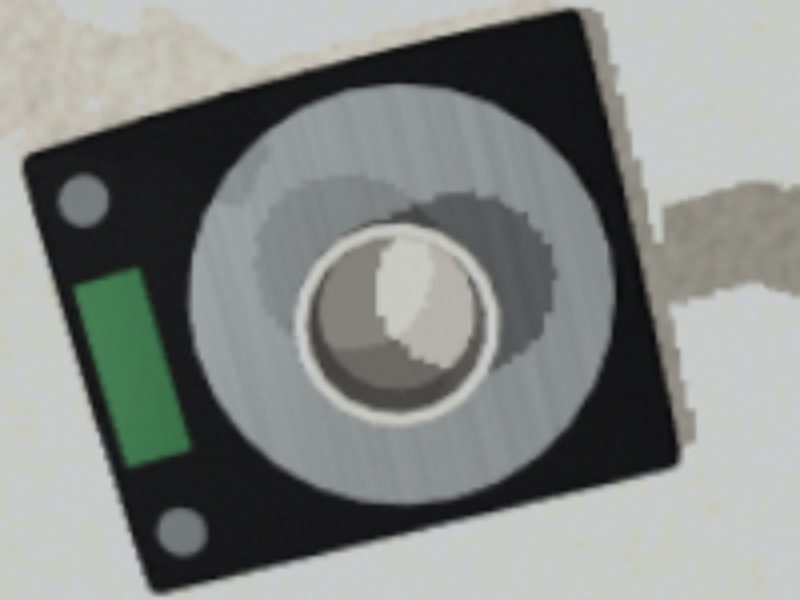

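The ramekin stands upright on the plate, with the rim centred at crop (397,324) and the plate at (402,294). I'll work out the offset with parallax removed.

Run:
```python
from h import *
o=env.get_obs(); C=cam("wrist",o)
a=onplane(C,[(220+397/4,57+324/4)],.07)[0]; b=onplane(C,[(220+402.5/4,57+294.5/4)],.028)[0]; print(a,b,a-b)
for t in ([.513,.0892,.0],[.5012,.015,0],[.4885,-.059,0]): print(totool(t,o))
```

```text
[ 0.53975181 -0.34022662  0.07      ] [ 0.54191378 -0.33621349  0.028     ] [-0.00216197 -0.00401313  0.042     ]
[ 0.46240349 -0.0733553   0.26739737]
[ 0.38735838 -0.07697611  0.26736925]
[ 0.31241372 -0.08151339  0.26734178]
```

Offset is about 4 mm, good enough. Next I'll put the containers back, mill first, gripping each at the exact pose where it was released.

```bash
python3 -m handwheel '[[0.04,-0.0065,0,0,0,0],[0.0425,-0.0067,0,0,0,0],[0.0425,-0.0067,0,0,0,0],[0.0425,-0.0067,0,0,0,0],[0.0425,-0.0067,0,0,0,0]]' 0.085 50
python3 -m handwheel '[[0.0425,-0.0067,0,0,0,0],[0.0425,-0.0067,0,0,0,0],[0.0425,-0.0067,0,0,0,0],[0.0425,-0.0067,0,0,0,0],[0.0425,-0.0067,0,0,0,0]]'
python3 -m handwheel '[[0.0405,-0.0067,0,0,0,0],[0,0,0,0,0,0],[0,0,0,0,0,0],[0,0,0,0,0,0]]'
python3 - <<'E'
from h import *
o=env.get_obs(); print(totool([.5132,.0893,.1253],o),o["orientation"])
E
```

```text
time: 27.95
tcp_pos: [0.525, -0.1637, 0.2671]
orientation: [0.744, 0.668, -0.0, -0.0]
force: [1.7, -0.7, -0.5]
width: 0.085
finger_force: 0.0
time: 28.45
tcp_pos: [0.5144, 0.051, 0.2673]
orientation: [0.744, 0.668, -0.0, -0.0]
force: [1.2, -0.4, 0.0]
width: 0.0853
finger_force: 0.0
time: 28.85
tcp_pos: [0.5128, 0.089, 0.2674]
orientation: [0.745, 0.667, -0.0, -0.0]
force: [-0.1, -1.0, -0.9]
width: 0.0849
finger_force: 0.0
[0.00045347 0.00042074 0.14205403] [ 7.44708108e-01  6.67390225e-01 -3.46173322e-04 -3.94094517e-05]
```

```bash
python3 -m handwheel '[[0.0005,0.0004,0.03,0,0,0],[0,0,0.045,0,0,0],[0,0,0.04,0,0,0],[0,0,0.02,0,0,0],[0,0,0.007,0,0,0]]'
python3 -m handwheel '[[0,0,0,0,0,0],[0,0,0,0,0,0]]'
python3 -m handwheel '[[0,0,0,0,0,0],[0,0,0,0,0,0],[0,0,0,0,0,0],[0,0,0,0,0,0],[0,0,0,0,0,0]]' 0.025 50
python3 -m handwheel '[[0,0,-0.02,0,0,0],[0,0,-0.04,0,0,0],[0,0,-0.02,0,0,0],[0,0,0,0,0,0],[0,0,0,0,0,0]]'
python3 - <<'E'
from h import *
o=env.get_obs(); print(totool([.4657,.3931,.1203],o),o["orientation"])
E
```

```text
time: 29.35
tcp_pos: [0.5124, 0.0884, 0.1236]
orientation: [0.745, 0.667, -0.002, -0.0]
force: [0.5, 0.1, 0.3]
width: 0.0849
finger_force: 0.0
time: 29.55
tcp_pos: [0.5143, 0.0896, 0.1267]
orientation: [0.745, 0.667, 0.001, 0.0]
force: [0.3, -0.1, -0.0]
width: 0.0848
finger_force: 0.0
time: 30.05
tcp_pos: [0.5138, 0.0902, 0.1263]
orientation: [0.745, 0.668, 0.0, -0.0]
force: [-4.3, 0.5, 10.7]
width: 0.0398
finger_force: 49.1
time: 30.55
tcp_pos: [0.5134, 0.0901, 0.2054]
orientation: [0.744, 0.668, 0.0, -0.0]
force: [-0.2, 0.8, -2.2]
width: 0.0403
finger_force: 51.3
[ 0.2959871  -0.0802566   0.08525614] [ 7.44475114e-01  6.67650163e-01  2.36888128e-04 -8.88407760e-05]
```

```bash
python3 -m handwheel '[[0.02,-0.0054,0,0,0,0],[0.0385,-0.0105,0,0,0,0],[0.0385,-0.0105,0,0,0,0],[0.0385,-0.0105,0,0,0,0],[0.0385,-0.0105,0,0,0,0]]'
python3 -m handwheel '[[0.0385,-0.0105,0,0,0,0],[0.0385,-0.0105,0,0,0,0],[0.0283,-0.0075,0,0,0,0],[0.0175,-0.0045,0,0,0,0],[0,0,0,0,0,0]]'
python3 -m handwheel '[[0,0,0.025,0,0,0],[0,0,0.025,0,0,0],[0,0,0.015,0,0,0],[0,0,0,0,0,0],[0,0,0,0,0,0]]'
python3 - <<'E'
from h import *
o=env.get_obs(); print(totool([.4657,.3938,.1213],o),o["orientation"])
E
```

```text
time: 31.05
tcp_pos: [0.4842, 0.2692, 0.204]
orientation: [0.745, 0.668, -0.001, -0.0]
force: [1.3, -0.3, -1.8]
width: 0.0402
finger_force: 51.3
time: 31.55
tcp_pos: [0.4647, 0.3957, 0.204]
orientation: [0.744, 0.669, -0.001, -0.0]
force: [0.1, 1.0, -1.8]
width: 0.0399
finger_force: 51.3
time: 32.05
tcp_pos: [0.4664, 0.3932, 0.1409]
orientation: [0.745, 0.667, -0.0, 0.0]
force: [1.0, 0.0, -0.8]
width: 0.0403
finger_force: 51.3
[ 0.00056629 -0.0007552   0.01961395] [ 7.44886363e-01  6.67191320e-01 -1.65988065e-04  1.46546116e-04]
```

```bash
python3 -m handwheel '[[0.0006,-0.0006,0.01,0,0,0],[0,0,0.006,0,0,0],[0,0,0.003,0,0,0],[0,0,0,0,0,0],[0,0,0,0,0,0]]'
python3 -m handwheel '[[0,0,0,0,0,0],[0,0,0,0,0,0],[0,0,0,0,0,0],[0,0,0,0,0,0],[0,0,0,0,0,0]]' 0.085
python3 -m handwheel '[[0,0,-0.02,0,0,0],[0,0,-0.035,0,0,0],[0,0,-0.035,0,0,0],[0,0,-0.035,0,0,0],[0,0,-0.025,0,0,0]]'
python3 -m handwheel '[[-0.0414,0.0085,0,0,0,0],[-0.0414,0.0085,0,0,0,0],[-0.0414,0.0085,0,0,0,0],[-0.0414,0.0085,0,0,0,0],[-0.0414,0.0085,0,0,0,0]]'
python3 -m handwheel '[[-0.0414,0.0085,0,0,0,0],[-0.0414,0.0085,0,0,0,0],[-0.0414,0.0085,0,0,0,0],[-0.0414,0.0085,0,0,0,0],[0,0,0,0,0,0]]'
python3 -m handwheel '[[0,0,0,0,0,0],[0,0,0,0,0,0]]'
python3 - <<'E'
from h import *
o=env.get_obs(); print(totool([.5011,.0148,.1143],o),o["orientation"])
E
```

```text
time: 32.55
tcp_pos: [0.4654, 0.3944, 0.1216]
orientation: [0.745, 0.668, 0.0, 0.0]
force: [0.3, -0.1, -2.6]
width: 0.04
finger_force: 51.3
time: 33.05
tcp_pos: [0.4654, 0.3944, 0.1216]
orientation: [0.745, 0.668, 0.0, -0.0]
force: [-0.5, 0.3, -0.1]
width: 0.0851
finger_force: 0.0
time: 33.55
tcp_pos: [0.4658, 0.3945, 0.2741]
orientation: [0.745, 0.667, 0.001, -0.0]
force: [0.3, -0.2, -0.1]
width: 0.0851
finger_force: 0.0
time: 34.05
tcp_pos: [0.485, 0.1823, 0.2718]
orientation: [0.745, 0.668, 0.0, -0.0]
force: [1.0, 0.0, -0.5]
width: 0.085
finger_force: 0.0
time: 34.55
tcp_pos: [0.5009, 0.0101, 0.2721]
orientation: [0.747, 0.665, 0.0, 0.0]
force: [-0.1, 0.2, 0.5]
width: 0.0849
finger_force: 0.0
time: 34.75
tcp_pos: [0.5009, 0.0165, 0.2716]
orientation: [0.744, 0.668, 0.0, -0.0]
force: [0.5, -0.2, -0.6]
width: 0.0852
finger_force: 0.0
[-0.00173814  0.0004427   0.15729625] [ 7.44257481e-01  6.67892797e-01  4.53194641e-05 -1.06260560e-04]
```

```bash
python3 -m handwheel '[[-0.0017,0.0004,0.035,0,0,0],[0,0,0.045,0,0,0],[0,0,0.04,0,0,0],[0,0,0.025,0,0,0],[0,0,0.012,0,0,0]]'
python3 -m handwheel '[[0,0,0,0,0,0],[0,0,0,0,0,0]]'
python3 -m handwheel '[[0,0,0,0,0,0],[0,0,0,0,0,0],[0,0,0,0,0,0],[0,0,0,0,0,0],[0,0,0,0,0,0]]' 0.03 50
python3 -m handwheel '[[0,0,-0.02,0,0,0],[0,0,-0.04,0,0,0],[0,0,-0.02,0,0,0],[0,0,0,0,0,0],[0,0,0,0,0,0]]'
python3 - <<'E'
from h import *
o=env.get_obs(); print(totool([.4492,.3262,.1094],o),o["orientation"])
E
```

```text
time: 35.25
tcp_pos: [0.5, 0.015, 0.1124]
orientation: [0.744, 0.668, -0.001, -0.001]
force: [0.6, 1.2, 0.5]
width: 0.0852
finger_force: 0.0
time: 35.45
tcp_pos: [0.5017, 0.0143, 0.1155]
orientation: [0.744, 0.668, 0.0, 0.0]
force: [0.3, 0.4, -0.1]
width: 0.0849
finger_force: 0.0
time: 35.95
tcp_pos: [0.5016, 0.0142, 0.1156]
orientation: [0.745, 0.668, 0.001, 0.0]
force: [-2.6, 1.6, 11.2]
width: 0.0474
finger_force: 50.1
time: 36.45
tcp_pos: [0.501, 0.0142, 0.1946]
orientation: [0.744, 0.668, 0.0, -0.0]
force: [0.5, 0.2, -1.0]
width: 0.0477
finger_force: 53.1
[ 0.30446663 -0.08538216  0.08541455] [ 7.44446319e-01  6.67682145e-01  4.78886373e-04 -4.92625440e-05]
```

```bash
python3 -m handwheel '[[0.02,-0.0055,0,0,0,0],[0.0385,-0.011,0,0,0,0],[0.0385,-0.011,0,0,0,0],[0.0385,-0.011,0,0,0,0],[0.0385,-0.011,0,0,0,0]]'
python3 -m handwheel '[[0.0385,-0.011,0,0,0,0],[0.0385,-0.011,0,0,0,0],[0.0325,-0.009,0,0,0,0],[0.0202,-0.0053,0,0,0,0],[0,0,0,0,0,0]]'
python3 -m handwheel '[[0,0,0.025,0,0,0],[0,0,0.025,0,0,0],[0,0,0.015,0,0,0],[0,0,0,0,0,0],[0,0,0,0,0,0]]'
python3 - <<'E'
from h import *
o=env.get_obs(); print(totool([.4491,.3255,.1106],o),o["orientation"])
E
```

```text
time: 36.95
tcp_pos: [0.4696, 0.1935, 0.1933]
orientation: [0.745, 0.667, -0.001, -0.0]
force: [0.1, -0.2, -1.8]
width: 0.0476
finger_force: 52.9
time: 37.45
tcp_pos: [0.4477, 0.3276, 0.1932]
orientation: [0.743, 0.669, -0.001, -0.0]
force: [0.2, 0.5, -2.1]
width: 0.0478
finger_force: 52.9
time: 37.95
tcp_pos: [0.4492, 0.3241, 0.1296]
orientation: [0.745, 0.667, -0.0, 0.0]
force: [0.6, 0.7, -1.2]
width: 0.0475
finger_force: 52.8
[ 0.00137883 -0.00025071  0.01896504] [ 7.45021299e-01  6.67040453e-01 -4.95189285e-04  2.29332787e-04]
```

```bash
python3 -m handwheel '[[0.0013,-0.0003,0.01,0,0,0],[0,0,0.006,0,0,0],[0,0,0.0025,0,0,0],[0,0,0,0,0,0],[0,0,0,0,0,0]]'
python3 -m handwheel '[[0,0,0,0,0,0],[0,0,0,0,0,0],[0,0,0,0,0,0],[0,0,0,0,0,0],[0,0,0,0,0,0]]' 0.085
python3 -m handwheel '[[0,0,-0.02,0,0,0],[0,0,-0.035,0,0,0],[0,0,-0.035,0,0,0],[0,0,-0.035,0,0,0],[0,0,-0.035,0,0,0]]'
python3 -m handwheel '[[-0.042,0.009,0,0,0,0],[-0.042,0.009,0,0,0,0],[-0.042,0.009,0,0,0,0],[-0.042,0.009,0,0,0,0],[-0.042,0.009,0,0,0,0]]'
python3 -m handwheel '[[-0.042,0.009,0,0,0,0],[-0.042,0.009,0,0,0,0],[-0.042,0.009,0,0,0,0],[-0.042,0.009,0,0,0,0],[0,0,0,0,0,0]]'
python3 -m handwheel '[[0,0,0,0,0,0],[0,0,0,0,0,0]]'
python3 - <<'E'
from h import *
o=env.get_obs(); print(totool([.4885,-.059,.1145],o),o["orientation"])
E
```

```text
time: 38.45
tcp_pos: [0.4488, 0.3265, 0.1112]
orientation: [0.745, 0.668, 0.0, 0.0]
force: [0.4, 0.3, -2.1]
width: 0.0473
finger_force: 53.0
time: 38.95
tcp_pos: [0.4487, 0.3265, 0.1111]
orientation: [0.745, 0.668, -0.0, 0.0]
force: [0.9, 0.6, -0.1]
width: 0.0854
finger_force: 0.0
time: 39.45
tcp_pos: [0.4486, 0.3263, 0.2726]
orientation: [0.745, 0.667, 0.0, -0.0]
force: [0.3, 0.2, -1.1]
width: 0.0849
finger_force: 0.0
time: 39.95
tcp_pos: [0.4705, 0.1111, 0.2713]
orientation: [0.745, 0.668, 0.0, -0.0]
force: [1.2, 0.5, 0.4]
width: 0.0847
finger_force: 0.0
time: 40.45
tcp_pos: [0.4879, -0.0635, 0.2715]
orientation: [0.747, 0.665, 0.0, 0.001]
force: [0.2, -0.0, 0.3]
width: 0.0853
finger_force: 0.0
time: 40.65
tcp_pos: [0.4881, -0.0573, 0.271]
orientation: [0.744, 0.668, -0.0, -0.0]
force: [0.2, 0.1, 0.3]
width: 0.0848
finger_force: 0.0
[-0.00167748  0.00066012  0.15653811] [ 7.44298309e-01  6.67847296e-01 -2.70620872e-05 -1.26733236e-04]
```

```bash
python3 -m handwheel '[[-0.0017,0.0006,0.035,0,0,0],[0,0,0.045,0,0,0],[0,0,0.04,0,0,0],[0,0,0.025,0,0,0],[0,0,0.011,0,0,0]]'
python3 -m handwheel '[[0,0,0,0,0,0],[0,0,0,0,0,0]]'
python3 -m handwheel '[[0,0,0,0,0,0],[0,0,0,0,0,0],[0,0,0,0,0,0],[0,0,0,0,0,0],[0,0,0,0,0,0]]' 0.03 50
python3 -m handwheel '[[0,0,-0.02,0,0,0],[0,0,-0.04,0,0,0],[0,0,-0.02,0,0,0],[0,0,0,0,0,0],[0,0,0,0,0,0]]'
python3 - <<'E'
from h import *
o=env.get_obs(); print(totool([.4385,.2590,.1085],o),o["orientation"])
E
```

```text
time: 41.15
tcp_pos: [0.4873, -0.0587, 0.1129]
orientation: [0.744, 0.668, -0.001, -0.001]
force: [0.7, -0.1, 0.9]
width: 0.085
finger_force: 0.0
time: 41.35
tcp_pos: [0.4892, -0.0595, 0.1161]
orientation: [0.744, 0.668, 0.0, 0.0]
force: [-0.6, 0.0, 0.1]
width: 0.0849
finger_force: 0.0
time: 41.85
tcp_pos: [0.4891, -0.0597, 0.1162]
orientation: [0.745, 0.668, 0.001, 0.0]
force: [-3.2, 0.5, 14.0]
width: 0.0503
finger_force: 49.3
time: 42.35
tcp_pos: [0.4884, -0.0594, 0.1951]
orientation: [0.744, 0.668, 0.001, -0.0]
force: [-0.3, 0.3, -2.3]
width: 0.0497
finger_force: 53.2
[ 0.31106249 -0.08413207  0.0868206 ] [ 7.44379859e-01  6.67756206e-01  5.16439643e-04 -9.20624539e-05]
```

```bash
python3 -m handwheel '[[0.02,-0.0055,0,0,0,0],[0.0395,-0.0107,0,0,0,0],[0.0395,-0.0107,0,0,0,0],[0.0395,-0.0107,0,0,0,0],[0.0395,-0.0107,0,0,0,0]]'
python3 -m handwheel '[[0.0395,-0.0107,0,0,0,0],[0.0395,-0.0107,0,0,0,0],[0.0325,-0.009,0,0,0,0],[0.0209,-0.0054,0,0,0,0],[0,0,0,0,0,0]]'
python3 -m handwheel '[[0,0,0.025,0,0,0],[0,0,0.025,0,0,0],[0,0,0.015,0,0,0],[0,0,0,0,0,0],[0,0,0,0,0,0]]'
python3 - <<'E'
from h import *
o=env.get_obs(); print(totool([.4385,.2583,.1112],o),o["orientation"])
E
```

```text
time: 42.85
tcp_pos: [0.4587, 0.1237, 0.194]
orientation: [0.745, 0.667, -0.001, -0.0]
force: [0.4, 0.1, -2.0]
width: 0.0501
finger_force: 53.2
time: 43.35
tcp_pos: [0.4373, 0.2606, 0.1936]
orientation: [0.743, 0.669, -0.001, -0.0]
force: [0.4, 0.1, -2.7]
width: 0.0501
finger_force: 53.2
time: 43.85
tcp_pos: [0.4387, 0.257, 0.1298]
orientation: [0.745, 0.667, -0.001, 0.0]
force: [0.9, -0.1, -1.8]
width: 0.05
finger_force: 53.2
[ 0.00132311 -0.00028751  0.01859291] [ 7.44924046e-01  6.67148809e-01 -7.71417739e-04  1.91831363e-04]
```

```bash
python3 -m handwheel '[[0.0013,-0.0003,0.01,0,0,0],[0,0,0.006,0,0,0],[0,0,0.0025,0,0,0],[0,0,0,0,0,0],[0,0,0,0,0,0]]'
python3 -m handwheel '[[0,0,0,0,0,0],[0,0,0,0,0,0],[0,0,0,0,0,0],[0,0,0,0,0,0],[0,0,0,0,0,0]]' 0.085
python3 -m handwheel '[[0,0,-0.02,0,0,0],[0,0,-0.037,0,0,0],[0,0,-0.037,0,0,0],[0,0,-0.037,0,0,0],[0,0,-0.037,0,0,0]]'
python3 -m handwheel '[[0.03,0.0125,0,0,0,0.03],[0.0285,0.012,0,0,0,0.03],[0,0,0,0,0,0],[0,0,0,0,0,0],[0,0,0,0,0,0]]'
python3 - <<'E'
from h import *
C,im,o=snap("wrist","w9"); print(o["tcp_pos"],o["orientation"])
H,S,V=[a.astype(int) for a in cv2.split(cv2.cvtColor(im,cv2.COLOR_BGR2HSV))]
def at(p,r): x,y=project(C,[p])[0].astype(int); return (x-r,y-r,x+r,y+r)
t=blob((H>60)&(H<90)&(S>70)&(V>85),at([.449,.325,.143],42))
print("tin",cv2.minAreaRect((onplane(C,t,.143)[:,:2]*1000).astype(np.float32)))
l=blob(V<45,at([.438,.258,.14],40)); l=l[l[:,1]>l[:,1].max()-27]; print("can",circ(onplane(C,l,.143)))
m=blob((V<85)&(S>120),at([.466,.391,.14],32)); print("mill",circ(onplane(C,m,.14)))
cv2.imwrite("pics/w9c.png",cv2.convertScaleAbs(im,alpha=1.5))
E
```

```text
time: 44.35
tcp_pos: [0.4386, 0.2592, 0.1116]
orientation: [0.745, 0.668, 0.0, 0.0]
force: [0.5, 0.2, -2.6]
width: 0.0498
finger_force: 53.1
time: 44.85
tcp_pos: [0.4385, 0.2593, 0.1117]
orientation: [0.745, 0.668, 0.0, -0.0]
force: [0.1, 0.5, 0.0]
width: 0.0852
finger_force: 0.0
time: 45.35
tcp_pos: [0.4384, 0.2589, 0.2812]
orientation: [0.745, 0.667, 0.0, 0.0]
force: [-0.2, -0.1, -0.8]
width: 0.0852
finger_force: 0.0
time: 45.85
tcp_pos: [0.4699, 0.3134, 0.2794]
orientation: [0.764, 0.645, -0.0, 0.0]
force: [-0.3, 0.3, -0.2]
width: 0.0854
finger_force: 0.0
[0.46989325 0.31343959 0.27941655] [ 7.64434731e-01  6.44701037e-01 -3.34035406e-04  6.02196534e-05]
tin ((446.9254455566406, 326.18048095703125), (44.78045654296875, 45.11835861206055), 83.92440032958984)
can (np.float64(0.43756041830645825), np.float64(0.2588980513034086), np.float64(0.02420273959660962), np.float64(0.0004000528768341207))
mill (np.float64(0.46518385937062556), np.float64(0.39206663467425523), np.float64(0.020237105510177288), np.float64(0.0015210917960551118))
```

View pics/w9c.png

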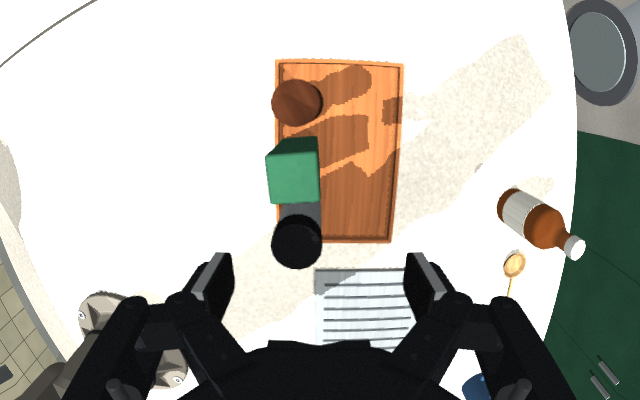

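All three containers stand upright on their spots: mill (297,102), tin (293,180), canister (297,242). Each is within about 2.5 mm of where it started, and the drainer is empty. I'll hand in.

```bash
python3 -c "
from plant import env
print(env.close_job())"
```

```text
the job is handed in; nothing more can be done
None
```

The job is handed in, done in the order asked: the ramekin stands upright about 4 mm off the middle of the scale plate, and the canister, mill and tin are back upright on the tray within about 3 mm of their original spots, by my camera measurements.

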